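# Chuck a hollow bit for sharpening

## Task

Get the hollow paper-drill bit with the red ring ready for sharpening: take it from the wooden rack and stand it, plain shank down, on the floor of the open bench chuck. Then swing the red lever handle of the chuck's sleeve clockwise (seen from above) until all three jaws grip the bit firmly and hold it upright and centred, and let go. Leave the bit with the blue ring in its hole in the rack.

Things in the scene. Friction and masses are not known exactly. Their poses are not given: they have to be found in the camera images.
- bit_red: Steel hollow paper-drill bit with a red ring, 140 mm long, 150 g. Origin: centre of its flat foot; z runs up its axis. Plain shank 20 mm in diameter from 0 to 66 mm, red ring 28 mm in diameter from 66 to 73 mm, tube 18 mm in diameter from 73 to 140 mm (grip it here, from above). Starts standing in the rack.
- bit_blue: The same kind of bit with a blue ring, same sizes and origin; it stands in the rack's other hole and stays there.
- rack: Fixed wooden block 80 x 150 x 45 mm with two holes 22 mm in diameter and 30 mm deep, 80 mm apart along its y axis (at y = -40 and +40 mm). Origin: centre of its underside. A bit in it stands with its foot 15 mm over the bench.
- chuck: Fixed self-centring chuck on the bench, axis vertical. Origin: on its axis at bench height. Grey flange 132 mm in diameter and 10 mm high, steel body 86 mm in diameter up to 40 mm, with a bore 29 mm in diameter from there down to its floor at 20 mm. Three jaws stand on top from 40 to 78 mm high, reaching from the bit out to 43 mm from the axis.
- chuck_seat (a point): Centre of the bore's floor, on the chuck's axis, 20 mm over the bench: the bit's foot belongs here.
- jaw_0: First of three smooth steel jaws, 14 mm wide. Its origin is on the chuck's axis at bench height when the jaws are fully open and moves inward with it (4 mm per rad of the sleeve); its inner face is 14 mm from that origin.
- jaw_1: Second jaw, 120 degrees further round, moving with the first.
- jaw_2: Third jaw, moving with the others.
- sleeve (a joint): Turn of the dark knurled sleeve (100 mm in diameter, 14 to 36 mm high) with its lever: 0 = jaws fully open, their faces 14 mm from the axis; grows clockwise seen from above. All jaws move in 4 mm per rad, so they touch a 20 mm shank at about 1.0 rad and grip it beyond that; end stop 1.5. Stiff: about 3 N at the handle turns it, and it stays where it is left.
- knob_grip (a point): Grip point of the red upright handle on the sleeve's lever, on the handle's axis, 75 mm over the bench and 100 mm from the chuck's axis. The handle is a round post 18 mm in diameter from 32 to 100 mm high; pinch it from above with the fingers closing along its circular path (not toward the chuck).

How it is judged:
On the way:
1. the red-ringed bit stands on the floor of the chuck, foot down, with the jaws not yet on it (horizontal distance between bit_red and chuck_seat below 0.01 m and z of bit_red in the frame of chuck_seat below 0.005 m and angle between bit_red's own z axis and vertical below 0.4 rad and value of joint sleeve below 0.8 rad), for 0.2 s.
At the end, for the whole second after the job is handed in: Red-ringed bit foot down on the chuck floor (within 5 mm in height, 3 mm of the axis), upright within 0.06 rad, at rest, each of the three jaws pressing it with over 4 N; sleeve at rest; blue-ringed bit in its hole within 15 mm of its start (contact force between each of jaw_0, jaw_1, jaw_2 and bit_red above 4 N and horizontal distance between bit_red and chuck_seat below 0.003 m and z of bit_red in the frame of chuck_seat below 0.005 m and angle between bit_red's own z axis and vertical below 0.06 rad and linear speed of bit_red below 0.02 m/s and velocity of joint sleeve between -0.05 and 0.05 rad/s and distance of bit_blue from where it was at the start of the episode below 0.015 m); the robot touches nothing.
It fails at once if the blue-ringed bit is lifted or pulled out of the rack (distance of bit_blue from where it was at the start of the episode above 0.025 m).
It also fails if it takes over 51 s, if anything falls off the work surface, if the arm or the gripper's body presses on something with over 40 N, if the wrist force passes 120 N, or if a joint passes its speed limit or range.

## Robot

A 6-joint arm with a two-finger parallel gripper is mounted at the origin on a cart in front of the work surface, level with it; the furniture and walls round the work are solid. World frame = base frame: x ahead of the robot, y to its left, z up, the work surface at z = 0. Lengths are in m, angles in rad, forces in N, time in s.
With the tool pointing down it reaches from about 0.35 to 0.775 m from the base axis. Payload 5.5 kg.
Tool frame: the origin (TCP) lies between the finger pads; the fingertips stand 19 mm ahead of it and the grasp point (between the pads) is the TCP; z points along the fingers, y is the line along which they close (so a half turn about z gives the same grasp; the last joint's range is limited). The gripper opens to 85 mm and grips with 20 to 120 N. Pads are 22 mm wide; open, the fingers measure 114 mm over their backs; the gripper's body (76 mm by 85 mm) begins 54 mm behind the grasp point. The pads swing forward as they close: fully open they stand 13 mm farther back than shut.
Start: joints at [1.123, 0.313, 0.046, 1.304, 0, 1.431], TCP at [0.174, 0.548, 0.25] pointing down, gripper open.
Joint ranges: [-2.76, 2.76], [-0.86, 1.69], [-1.03, 1.26], [-2.2, 2.34], [-1.47, 1.5], [-3.14, 3.14]. Speed limits (rad/s): [2.57, 2.57, 3.14, 3.14, 3.14, 3.14].

## Interface

Orientations are given as a unit quaternion [w, x, y, z].
In Python, from workcell import env gives the robot as it stands.
- The arm moves only by the shell command python3 -m pendant 'ROWS' [FORCE]. ROWS is JSON, a list of rows, each an object with "travel": the shift along the tool's x, y, z scaled (see below), a list of three; "rot": the turn, a rotation vector about the tool's x, y, z scaled (see below), a list of three; "fingers": the opening, from -1 (shut) to 1 (fully open). In form: [{"travel": [dx, dy, dz], "rot": [wx, wy, wz], "fingers": fingers}, ...]. A call has 1 to 10 rows; each row is the pose to reach, as a shift and turn from the pose commanded when the call began, along the tool's axes at that moment; what a row does not reach only later rows make up. The controller multiplies each number of a shift by 0.12 m and each number of a turn by 60 degrees. A row lasts 1/10 s, in which the tool goes at most 50 mm and 8.59 degrees, less where a joint would pass 70% of its speed; a pose out of reach is approached as far as the arm can. A call with a number of a shift or a turn outside -1 to 1 is refused whole. A call with a gripper value outside its range is refused whole. The fingers move at their own pace and stop on an object; FORCE is the grip in N (left out, the last holds). Time passes only in rows, so rows that repeat a pose let the fingers close. It gives the time, the measured TCP pose, the force, the opening and the grip force at its end, in the units of the state.
- env.get_state(): the state, without advancing time (a new reading comes with each control period).
- env.read_camera(name): name is "side" or "top"; returns (picture, depth): 384x512x3 uint8, blue, green, red; 384x512 float32, m along the optical axis (not along the pixel's ray), 0 where there is no reading.
- env.camera_model(name): a dict with "fovy" (degrees; the focal length in pixels is half the picture's height over the tangent of half this angle, whatever the lens; pixels are square), "cx", "cy" (the principal point, pixels), "k1" (the pictures are not rectified: a ray, as slopes to the right and down, at radius r is drawn at 1 + k1 r^2 times it, then the intrinsics apply), "rvec" (rotation vector, rad) and "tvec" (3), from world to camera coordinates, as OpenCV has them. Camera axes: x right, y down, z forward; pixel columns grow to the right and rows downward; lengths in m; the calibration is good to about 2 mm. A picture is of the moment at which its call begins. camera_model takes no time and is no camera call.
- env.hand_in(): hands the job in; it is judged then, once.
Trained networks look in the newest picture that a camera, given by its name, has taken for a name from the list of things; names that differ only in an ending like _2 or _b are one class to them, and where a whole thing is asked for, a point or a joint stands for the part that bears it (a point fixed in the world has none). Each returns a list of dicts, best first, with "conf" (0 to 1); they miss things now and then, are a little off and sometimes report something else, mostly with a low value. They report only what shows in the picture. A call takes as long as a camera call.
- env.outline_of(camera, target): "mask" (384x512 bool, what is visible of it) and "xy" ([column, row] in pixels, amid what is visible of it).
The state is a dict: "clock": time; "joint_pos": joint angles; "qvel": joint speeds; "tau": joint torques, N m; "tcp_pos": TCP position; "orientation": TCP orientation; "wrist_force": force on the tool from outside, world axes, zero at the start; "ft_torque": the same for the moment, N m; "finger_gap": finger opening in m; "grip_force": force on a finger pad.
Only numpy, scipy, OpenCV 4.12 (cv2) and the standard library are available. Lean on these libraries where they do the work, as an engineer would, in place of code of your own. Each camera call takes 0.05 s, during which the arm holds its last target. There are 200 camera calls.

## Working session

There is one attempt and no reset: what is moved stays moved. The work goes in short steps, Python scripts to look and compute and a shell command to move; the robot and the scene stay as the last step left them, time stands still between calls to the robot, and variables do not carry over. Pictures are saved under pics/ and viewed, at most 10 in all, crops included, and the job is handed in when it is done.

```bash
mkdir -p pics; ls; cat > h.py <<'E'
import numpy as np, cv2
from workcell import env
from scipy.spatial.transform import Rotation as R
def cam(n):
    m=env.camera_model(n); f=192/np.tan(np.radians(m['fovy'])/2)
    K=np.array([[f,0,m['cx']],[0,f,m['cy']],[0,0,1]]); D=np.array([m['k1'],0,0,0.])
    return K,D,R.from_rotvec(np.ravel(m['rvec'])).as_matrix(),np.ravel(m['tvec'])
def ray(n,uv):
    K,D,Rm,t=cam(n); p=cv2.undistortPointsIter(np.array([[uv]],float),K,D,None,None,(3,100,1e-10))[0,0]
    return -Rm.T@t, Rm.T@np.array([p[0],p[1],1])   # origin, dir with unit camera depth
def at_z(n,uv,z):
    o,d=ray(n,uv); return o+d*(z-o[2])/d[2]
def at_depth(n,uv,dep):
    o,d=ray(n,uv); return o+d*dep
def proj(n,P):
    K,D,Rm,t=cam(n); return cv2.projectPoints(np.atleast_2d(np.array(P,float)),cv2.Rodrigues(Rm)[0],t,K,D)[0][:,0]
def cloud(n,dep,mask):
    v,u=np.nonzero(mask&(dep>0)); K,D,Rm,t=cam(n)
    p=cv2.undistortPointsIter(np.c_[u,v].astype(float)[:,None],K,D,None,None,(3,100,1e-10))[:,0]
    return (np.c_[p,np.ones(len(p))]*dep[v,u][:,None]-t)@Rm
E
cat > a.py <<'E'
from h import *
ims=[]
for n in('top','side'):
    im,d=env.read_camera(n); im=im.copy(); np.save(n+'_d.npy',d); cv2.imwrite(n+'.png',im)
    print(n,'campos',ray(n,(256,192))[0].round(3))
    for t in('bit_red','bit_blue','rack','chuck','knob_grip','sleeve','jaw_0'):
        for k,r in enumerate(env.outline_of(n,t)[:3]):
            m=r['mask'];c=cloud(n,d,m);np.save(f'm_{n}_{t}_{k}.npy',m)
            print(t,round(r['conf'],2),np.round(r['xy']),m.sum(),'med',np.median(c,0).round(3),'lo',np.percentile(c,5,0).round(3),'hi',np.percentile(c,95,0).round(3)) if len(c) else print(t,r['conf'],r['xy'])
    cv2.imwrite(f'pics/{n}0.png',cv2.resize(im,(800,600)))
print(env.get_state())
E
python3 a.py
```

```text
pics
top campos [0.362 0.073 0.896]
bit_red 0.76 [171. 215.] 251 med [0.478 0.242 0.105] lo [0.47  0.236 0.044] hi [0.5   0.27  0.155]
bit_blue 0.73 [132. 206.] 256 med [0.492 0.319 0.111] lo [0.485 0.314 0.051] hi [0.502 0.331 0.154]
rack 0.62 [157. 216.] 2142 med [0.48  0.28  0.044] lo [0.445 0.214 0.033] hi [0.527 0.347 0.047]
chuck 0.91 [280. 210.] 2839 med [0.504 0.016 0.035] lo [ 0.46  -0.062  0.008] hi [0.561 0.071 0.077]
knob_grip 0.64 [301. 217.] 651 med [ 0.497 -0.017  0.035] lo [ 0.466 -0.081  0.025] hi [0.557 0.064 0.099]
sleeve 0.95 [304. 218.] 334 med [ 0.497 -0.034  0.036] lo [ 0.467 -0.081  0.029] hi [0.54  0.064 0.1  ]
jaw_0 0.65 [272. 207.] 120 med [0.509 0.045 0.063] lo [0.505 0.033 0.046] hi [0.517 0.059 0.079]
jaw_0 0.63 [290. 220.] 122 med [0.489 0.006 0.063] lo [ 0.477 -0.005  0.046] hi [0.499 0.015 0.079]
jaw_0 0.5 [283. 212.] 2883 med [0.504 0.016 0.035] lo [ 0.46  -0.065  0.008] hi [0.562 0.071 0.077]
side campos [-0.026 -0.156  1.07 ]
bit_red 0.8 [186. 181.] 238 med [0.473 0.244 0.104] lo [0.468 0.238 0.053] hi [0.484 0.255 0.153]
bit_blue 0.64 [158. 169.] 
[... 687 characters left out ...]
8, 'joint_pos': array([1.12335253e+00, 3.13179334e-01, 4.61329691e-02, 1.30363342e+00,
       1.18157277e-05, 1.43122674e+00]), 'qvel': array([ 7.60549307e-04, -8.58034038e-04,  4.55329177e-04, -8.74768725e-06,
        1.61749565e-03, -4.08012433e-04]), 'tau': array([-7.27435690e-04, -4.80394721e+01,  2.98791879e+01, -6.99095540e-05,
       -2.48474753e-04, -6.33023234e-07]), 'tcp_pos': array([0.17425132, 0.54800384, 0.25034846]), 'orientation': array([1.12032838e-05, 1.53329859e-01, 9.88175061e-01, 5.74885077e-05]), 'wrist_force': array([-0.85785633,  0.12852343, -0.05055271]), 'ft_torque': array([-0.00164048,  0.01286597,  0.0356138 ]), 'grip_force': 0.0, 'finger_gap': 0.08537147420397241}
```

```bash
python3 - <<'E'
import cv2,numpy as np
a=cv2.imread('top.png')[150:290,90:360]; b=cv2.imread('side.png')[120:290,110:380]
cv2.imwrite('pics/c1.png',cv2.resize(a,(800,415),interpolation=cv2.INTER_CUBIC)); cv2.imwrite('pics/c2.png',cv2.resize(b,(800,504),interpolation=cv2.INTER_CUBIC))
E
```

```text
(no output)
```

View pics/c1.png

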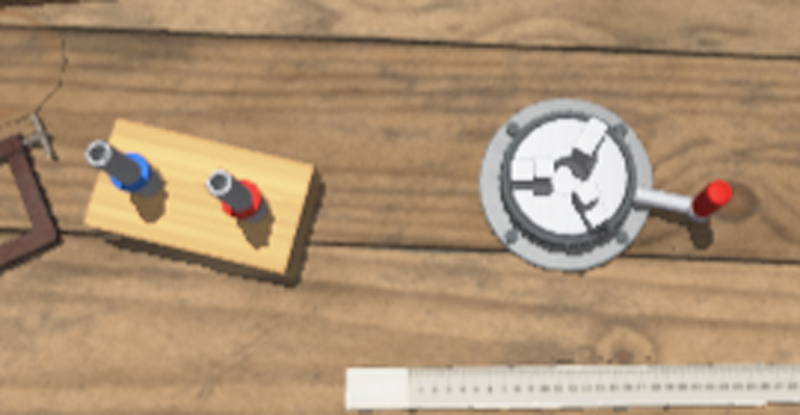

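View pics/c2.png

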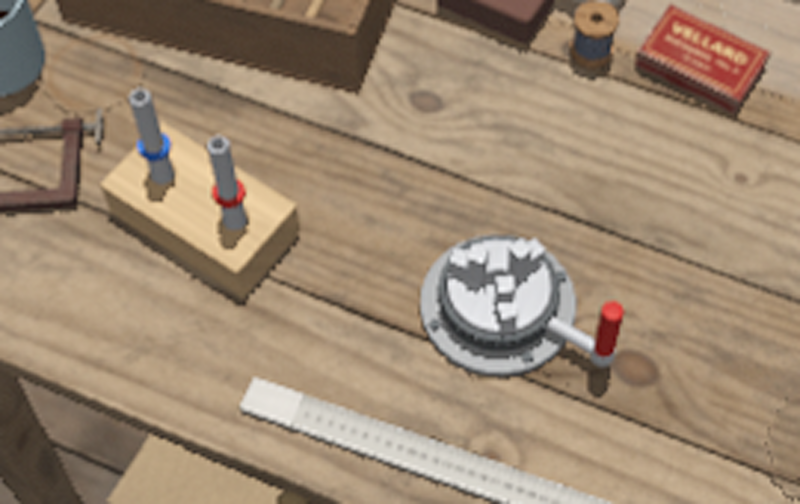

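Both views show the red bit at crop top (219,183), next to the blue one at (97,155). The chuck is at (567,185) and the red handle at (720,195), on the −y side. Clockwise takes the handle towards the robot. Next I'll fit the geometry.

```bash
cat > fit.py <<'E'
from h import *
from scipy.optimize import least_squares
full={n:cloud(n,np.load(n+'_d.npy'),np.ones((384,512),bool)) for n in('top','side')}
def near(n,c,r,z0,z1):
    C=full[n]; q=np.hypot(C[:,0]-c[0],C[:,1]-c[1]); return C[(q<r)&(C[:,2]>z0)&(C[:,2]<z1)]
def circ(P,c0,r): 
    s=least_squares(lambda c:np.hypot(P[:,0]-c[0],P[:,1]-c[1])-r,c0,loss='soft_l1',f_scale=.001); return s.x.round(4),len(P),np.sqrt(np.mean(s.fun**2)).round(4)
for n in full:
    print(n)
    for nm,c,r,z in(('red',(.48,.243),.03,(.095,.15)),('blue',(.495,.32),.03,(.095,.15)),('knob',(.495,-.085),.03,(.05,.092))):
        print(nm,circ(near(n,c,r,*z),c,r=.009), 'topz',np.percentile(near(n,c,r,.05,.2)[:,2],99).round(4))
        for a,b in ((.095,.115),(.13,.15)):
            if nm!='knob': print('  ',a,circ(near(n,c,r,a,b),c,.009))
    print('sleeve',circ(near(n,(.51,.016),.06,.016,.034),(.51,.016),.05))
    for nm,z in(('flange',(.007,.013)),('jawtop',(.074,.082)),('body',(.037,.043))):
        P=near(n,(.51,.016),.075,*z); (x,y),rr=cv2.minEnclosingCircle(P[:,:2].astype(np.float32)); print(nm,round(x,4),round(y,4),round(rr,4),np.median(P[:,2]).round(4),len(P))
    P=near(n,(.48,.28),.1,.04,.05); rc=cv2.minAreaRect(P[:,:2].astype(np.float32)); print('rack',rc,np.median(P[:,2]).round(4))
    P=near(n,(.495,-.085),.03,.095,.11);print('knobtop',P.mean(0).round(4),len(P))
    P=near(n,(.48,.243),.03,.148,.17);print('redtop',P.mean(0).round(4),len(P))
    j=near(n,(.51,.016),.06,.074,.082); np.savetxt(n+'_j.txt',j)
E
python3 fit.py
```

```text
top
red (array([0.4797, 0.2462]), 89, np.float64(0.002)) topz 0.1563
   0.095 (array([0.4802, 0.2467]), 21, np.float64(0.0002))
   0.13 (array([0.4786, 0.2449]), 43, np.float64(0.0017))
blue (array([0.4954, 0.3248]), 105, np.float64(0.0014)) topz 0.156
   0.095 (array([0.4956, 0.3252]), 31, np.float64(0.0003))
   0.13 (array([0.4949, 0.3241]), 50, np.float64(0.0016))
knob (array([ 0.4959, -0.0803]), 41, np.float64(0.0003)) topz 0.1016
sleeve (array([0.5097, 0.0129]), 311, np.float64(0.0239))
flange 0.5128 0.0183 0.066 0.0094 867
jawtop 0.5129 0.0183 0.0276 0.0773 140
body 0.5125 0.0184 0.0488 0.0393 752
rack ((0.4877147078514099, 0.28557735681533813), (0.1506538838148117, 0.08028606325387955), 78.58695220947266) 0.0446
knobtop [ 0.4952 -0.0796  0.099 ] 60
redtop [0.4793 0.2452 0.1533] 49
side
red (array([0.4789, 0.2491]), 108, np.float64(0.0013)) topz 0.1556
   0.095 (array([0.479 , 0.2495]), 33, np.float64(0.0006))
   0.13 (array([0.4788, 0.2486]), 45, np.float64(0.0017))
blue (array([0.4942, 0.3276]), 115, np.float64(0.0012)) topz 0.1558
   0.095 (array([0.4943, 0.3275]), 39, np.float64(0.001))
   0.13 (array([0.4941, 0.3277]), 48, np.float64(0.0014))
knob (array([ 0.4958, -0.0774]), 64, np.float64(0.0008)) topz 0.1015
sleeve (array([0.5132, 0.0199]), 298, np.float64(0.0144))
flange 0.512 0.021 0.0663 0.0095 472
jawtop 0.5115 0.0212 0.0277 0.0771 92
body 0.5098 0.0206 0.0493 0.0394 434
rack ((0.48581448197364807, 0.28824296593666077), (0.15324310958385468, 0.08177179843187332), 78.61210632324219) 0.0442
knobtop [ 0.4941 -0.0774  0.0986] 42
redtop [0.4773 0.2477 0.1526] 34
```

```bash
cat > plan.py <<'E'
import sys
from h import *
# plan.py x y z yaw_deg(tool y azimuth): calls from the present pose, tool kept vertical
s=env.get_state(); p=np.array(s['tcp_pos']); q=np.array(s['orientation']); M=R.from_quat(q[[1,2,3,0]])
x,y,z,yaw=map(float,sys.argv[1:5]); a=np.radians(yaw)
Y=np.array([np.cos(a),np.sin(a),0]); Z=np.array([0,0,-1.]); T=R.from_matrix(np.c_[np.cross(Y,Z),Y,Z])
G=np.array([x,y,z]); rv=(M.inv()*T).as_rotvec(); d=G-p
n=max(1,int(np.ceil(np.abs(d).max()*1.15/.12)),int(np.ceil(np.degrees(np.linalg.norm(rv))/59.9)))
yv=M.as_matrix()[:,1]; print('t',s['clock'],'tcp',p.round(4),'yaw',np.degrees(np.arctan2(yv[1],yv[0])).round(2),'gap',round(s['finger_gap'],4),'F',np.round(s['wrist_force'],1),'q',np.round(s['joint_pos'],2))
for k in range(n):
    Mk=M*R.from_rotvec(rv*k/n); tr=Mk.inv().apply(d/n)/.12; r=np.degrees(rv/n)/60
    print('travel',tr.round(3),'rot',r.round(3),'rows>=',int(np.ceil(max(np.linalg.norm(d/n)/.05,np.degrees(np.linalg.norm(rv/n))/8.59))))
E
python3 plan.py .4794 .2475 .25 169
```

```text
t 0.8 tcp [0.1743 0.548  0.2503] yaw 72.36 gap 0.0854 F [-0.9  0.1 -0.1] q [1.12 0.31 0.05 1.3  0.   1.43]
travel [-1.061e+00 -5.390e-01  1.000e-03] rot [ 0.     0.    -0.537] rows>= 4
travel [-6.100e-01 -1.021e+00  1.000e-03] rot [ 0.     0.    -0.537] rows>= 4
travel [ 2.800e-02 -1.189e+00  1.000e-03] rot [ 0.     0.    -0.537] rows>= 4
```

```bash
python3 -m pendant '[{"travel":[-0.5,-0.25,0],"rot":[0,0,-0.14],"fingers":1},{"travel":[-0.98,-0.5,0],"rot":[0,0,-0.28],"fingers":1},{"travel":[-0.98,-0.5,0],"rot":[0,0,-0.42],"fingers":1},{"travel":[-0.98,-0.5,0],"rot":[0,0,-0.54],"fingers":1}]' 40
python3 -m pendant '[{"travel":[-0.3,-0.5,0],"rot":[0,0,-0.14],"fingers":1},{"travel":[-0.6,-1,0],"rot":[0,0,-0.28],"fingers":1},{"travel":[-0.6,-1,0],"rot":[0,0,-0.42],"fingers":1},{"travel":[-0.6,-1,0],"rot":[0,0,-0.54],"fingers":1}]'
python3 -m pendant '[{"travel":[0,-0.4,0],"rot":[0,0,-0.14],"fingers":1},{"travel":[0,-0.8,0],"rot":[0,0,-0.28],"fingers":1},{"travel":[0,-0.98,0],"rot":[0,0,-0.42],"fingers":1},{"travel":[0,-0.98,0],"rot":[0,0,-0.53],"fingers":1},{"travel":[0,-0.98,0],"rot":[0,0,-0.53],"fingers":1}]'
python3 plan.py .4794 .2475 .25 169
```

```text
clock: 1.2
tcp_pos: [0.2708, 0.4525, 0.2505]
orientation: [0.0, -0.129, 0.992, -0.0]
wrist_force: [-0.5, 0.6, -0.2]
finger_gap: 0.0855
grip_force: 0.0
clock: 1.6
tcp_pos: [0.3713, 0.3548, 0.2504]
orientation: [0.001, -0.393, 0.92, -0.001]
wrist_force: [-0.0, 0.7, 0.0]
finger_gap: 0.0851
grip_force: 0.0
clock: 2.1
tcp_pos: [0.4539, 0.2753, 0.2502]
orientation: [-0.0, -0.629, 0.778, 0.0]
wrist_force: [-0.1, 0.2, -0.2]
finger_gap: 0.0853
grip_force: 0.0
t 2.1 tcp [0.4539 0.2753 0.2502] yaw 167.9 gap 0.0853 F [-0.1  0.2 -0.2] q [ 0.39  0.23 -0.07  1.27  0.   -0.97]
travel [ 0.182 -0.256  0.002] rot [ 0.     0.    -0.018] rows>= 1
```

```bash
python3 -m pendant '[{"travel":[0.18,-0.255,0],"rot":[0,0,-0.018],"fingers":1},{"travel":[0.18,-0.255,0.2],"rot":[0,0,-0.018],"fingers":1},{"travel":[0.18,-0.255,0.3],"rot":[0,0,-0.018],"fingers":1},{"travel":[0.18,-0.255,0.3],"rot":[0,0,-0.018],"fingers":1}]'
python3 - <<'E'
from h import *
a=env.read_camera('top')[0].copy(); b=env.read_camera('side')[0].copy()
c=[]
for n,i in(('top',a),('side',b)):
    u=proj(n,env.get_state()['tcp_pos']-[0,0,.06])[0]; x,y=u.astype(int); c.append(cv2.resize(i[y-40:y+40,x-40:x+40],(400,400),interpolation=cv2.INTER_CUBIC)); print(n,u)
cv2.imwrite('pics/pre.png',np.hstack(c))
E
python3 plan.py .4794 .2475 .127 169
```

```text
clock: 2.5
tcp_pos: [0.4767, 0.2487, 0.2123]
orientation: [-0.002, -0.636, 0.771, 0.001]
wrist_force: [-0.1, 0.4, -0.3]
finger_gap: 0.0855
grip_force: 0.0
top [162.09456961 211.64194104]
side [182.48239391 167.94006085]
t 2.6 tcp [0.4779 0.2492 0.2144] yaw 169.1 gap 0.0855 F [-0.1 -0.6 -0.4] q [ 0.33  0.26 -0.12  1.2   0.   -1.05]
travel [ 0.011 -0.016  0.728] rot [ 0.001 -0.     0.002] rows>= 2
```

View pics/pre.png

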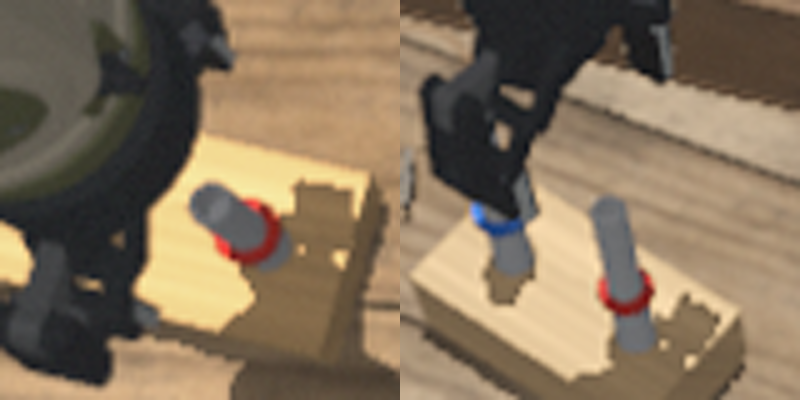

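The red bit's top sits right under the TCP: crop offset (10,0) in the top view and (8,10) in the side view, about 2 mm. The fingers straddle it and are clear of the blue bit. I'll descend and grip.

```bash
python3 -m pendant '[{"travel":[0.01,-0.015,0.25],"rot":[0,0,0],"fingers":1},{"travel":[0.01,-0.015,0.5],"rot":[0,0,0],"fingers":1},{"travel":[0.01,-0.015,0.72],"rot":[0,0,0],"fingers":1},{"travel":[0.01,-0.015,0.72],"rot":[0,0,0],"fingers":1},{"travel":[0.01,-0.015,0.72],"rot":[0,0,0],"fingers":1}]'
python3 plan.py .4794 .2475 .127 169
```

```text
clock: 3.1
tcp_pos: [0.4802, 0.2476, 0.1289]
orientation: [0.0, -0.637, 0.771, -0.0]
wrist_force: [0.4, -0.3, 0.5]
finger_gap: 0.0851
grip_force: 0.0
t 3.1 tcp [0.4802 0.2476 0.1289] yaw 169.11 gap 0.0851 F [ 0.4 -0.3  0.5] q [ 0.33  0.31 -0.26  1.    0.   -1.05]
travel [0.002 0.006 0.016] rot [-0.     0.     0.002] rows>= 1
```

```bash
python3 -m pendant '[{"travel":[0,0,0],"rot":[0,0,0],"fingers":-1},{"travel":[0,0,0],"rot":[0,0,0],"fingers":-1},{"travel":[0,0,0],"rot":[0,0,0],"fingers":-1},{"travel":[0,0,0],"rot":[0,0,0],"fingers":-1},{"travel":[0,0,0],"rot":[0,0,0],"fingers":-1},{"travel":[0,0,0],"rot":[0,0,0],"fingers":-1},{"travel":[0,0,0],"rot":[0,0,0],"fingers":-1},{"travel":[0,0,0],"rot":[0,0,0],"fingers":-1}]' 40
python3 plan.py .4802 .2476 .219 169
```

```text
clock: 3.9
tcp_pos: [0.4802, 0.2473, 0.1284]
orientation: [0.0, -0.637, 0.771, 0.0]
wrist_force: [-2.4, 0.1, 5.7]
finger_gap: 0.0173
grip_force: 38.9
t 3.9 tcp [0.4802 0.2473 0.1284] yaw 169.09 gap 0.0173 F [-2.4  0.1  5.7] q [ 0.33  0.31 -0.26  0.99  0.   -1.05]
travel [-0.003  0.    -0.755] rot [-0.     0.001  0.002] rows>= 2
```

```bash
python3 -m pendant '[{"travel":[0,0,-0.1],"rot":[0,0,0],"fingers":-1},{"travel":[0,0,-0.2],"rot":[0,0,0],"fingers":-1},{"travel":[0,0,-0.3],"rot":[0,0,0],"fingers":-1},{"travel":[0,0,-0.5],"rot":[0,0,0],"fingers":-1},{"travel":[0,0,-0.7],"rot":[0,0,0],"fingers":-1},{"travel":[0,0,-0.83],"rot":[0,0,0],"fingers":-1},{"travel":[0,0,-0.83],"rot":[0,0,0],"fingers":-1}]' 50
python3 plan.py .5133 .0193 .228 169
```

```text
clock: 4.6
tcp_pos: [0.4819, 0.2477, 0.2309]
orientation: [0.003, -0.637, 0.771, -0.001]
wrist_force: [0.3, -0.1, -1.8]
finger_gap: 0.0167
grip_force: 48.8
t 4.6 tcp [0.4819 0.2477 0.2309] yaw 169.09 gap 0.0167 F [ 0.3 -0.1 -1.8] q [ 0.33  0.25 -0.09  1.23 -0.   -1.05]
travel [ 0.606 -0.206  0.007] rot [-0.002  0.001  0.   ] rows>= 2
travel [ 0.606 -0.206  0.008] rot [-0.002  0.001  0.   ] rows>= 2
travel [ 0.606 -0.206  0.008] rot [-0.002  0.001  0.   ] rows>= 2
```

```bash
python3 -m pendant '[{"travel":[0.3,-0.1,0],"rot":[0,0,0],"fingers":-1},{"travel":[0.6,-0.2,0],"rot":[0,0,0],"fingers":-1},{"travel":[0.91,-0.31,0],"rot":[0,0,0],"fingers":-1}]'
python3 -m pendant '[{"travel":[0.3,-0.1,0],"rot":[0,0,0],"fingers":-1},{"travel":[0.6,-0.2,0],"rot":[0,0,0],"fingers":-1},{"travel":[0.8,-0.27,0],"rot":[0,0,0],"fingers":-1},{"travel":[0.91,-0.31,0],"rot":[0,0,0],"fingers":-1},{"travel":[0.91,-0.31,0],"rot":[0,0,0],"fingers":-1},{"travel":[0.91,-0.31,0],"rot":[0,0,0],"fingers":-1}]'
cat > b.py <<'E'
from h import *
import sys
tag=sys.argv[1]; c=[]
exec(open('fit.py').read().split('for n in full:')[0].split('full=')[0])
for n in('top','side'):
    im,d=env.read_camera(n); C=cloud(n,d,np.ones(d.shape,bool)); r=env.outline_of(n,'bit_red')
    for k in r[:1]:
        P=cloud(n,d,k['mask']); z=P[:,2]; print(n,k['conf'],np.round(k['xy']),'z range',np.percentile(z,[2,98]).round(4))
        sh=lambda lo,hi,rad:(lambda Q:least_squares(lambda c:np.hypot(Q[:,0]-c[0],Q[:,1]-c[1])-rad,np.median(Q,0)[:2]+[.005,0],loss='soft_l1',f_scale=.001).x.round(4).tolist()+[len(Q)] if len(Q)>5 else None)(P[(z>lo)&(z<hi)])
        zr=float(sys.argv[2])   # expected foot height
        print(' shank lo',sh(zr+.002,zr+.03,.01),'hi',sh(zr+.03,zr+.064,.01),'tube',sh(zr+.076,zr+.13,.009))
    c.append(cv2.resize(im[130:270,215:355],(400,400),interpolation=cv2.INTER_CUBIC))
cv2.imwrite(f'pics/{tag}.png',np.hstack(c))
E
python3 b.py over .114; python3 plan.py .5133 .0193 .2309 169
```

```text
clock: 4.9
tcp_pos: [0.4956, 0.132, 0.2269]
orientation: [-0.0, -0.637, 0.771, 0.0]
wrist_force: [0.7, -0.4, -1.3]
finger_gap: 0.0161
grip_force: 48.8
clock: 5.5
tcp_pos: [0.5116, 0.019, 0.2271]
orientation: [-0.0, -0.637, 0.771, 0.001]
wrist_force: [0.6, 0.2, -1.8]
finger_gap: 0.0167
grip_force: 48.9
side 0.46 [280. 189.] z range [-0.0017  0.2121]
 shank lo [0.5116, 0.0214, 53] hi [0.5117, 0.0215, 60] tube [0.5094, 0.0221, 28]
t 5.7 tcp [0.5117 0.0197 0.2274] yaw 169.19 gap 0.0171 F [ 0.  -0.4 -2. ] q [-0.12  0.2  -0.16  1.21  0.   -1.5 ]
travel [ 0.001 -0.014 -0.029] rot [0.    0.    0.003] rows>= 1
```

View pics/over.png

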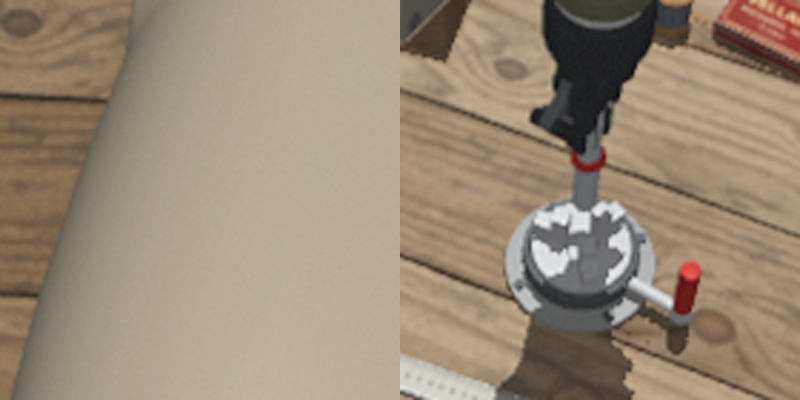

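The side view shows the bit hanging plumb over the open chuck. The shank measures (0.5116, 0.0214) and the chuck (0.5118, 0.0211) in the same camera. I'll lower it.

```bash
python3 -m pendant '[{"travel":[0,-0.005,0.12],"rot":[0,0,0],"fingers":-1},{"travel":[0,-0.005,0.24],"rot":[0,0,0],"fingers":-1},{"travel":[0,-0.005,0.36],"rot":[0,0,0],"fingers":-1},{"travel":[0,-0.005,0.46],"rot":[0,0,0],"fingers":-1},{"travel":[0,-0.005,0.56],"rot":[0,0,0],"fingers":-1},{"travel":[0,-0.005,0.65],"rot":[0,0,0],"fingers":-1},{"travel":[0,-0.005,0.72],"rot":[0,0,0],"fingers":-1},{"travel":[0,-0.005,0.72],"rot":[0,0,0],"fingers":-1},{"travel":[0,-0.005,0.72],"rot":[0,0,0],"fingers":-1}]'
python3 plan.py .5117 .0193 .1334 169
```

```text
clock: 6.6
tcp_pos: [0.5126, 0.0185, 0.1411]
orientation: [-0.0, -0.637, 0.771, 0.0]
wrist_force: [0.5, 0.2, -1.6]
finger_gap: 0.0166
grip_force: 48.9
t 6.6 tcp [0.5126 0.0185 0.1411] yaw 169.08 gap 0.0166 F [ 0.5  0.2 -1.6] q [-0.12  0.26 -0.31  1.01  0.   -1.5 ]
travel [-0.005  0.008  0.064] rot [0.    0.    0.001] rows>= 1
```

```bash
python3 -m pendant '[{"travel":[-0.005,0.008,0.02],"rot":[0,0,0],"fingers":-1},{"travel":[-0.005,0.008,0.04],"rot":[0,0,0],"fingers":-1},{"travel":[-0.005,0.008,0.06],"rot":[0,0,0],"fingers":-1},{"travel":[-0.005,0.008,0.06],"rot":[0,0,0],"fingers":-1},{"travel":[-0.005,0.008,0.06],"rot":[0,0,0],"fingers":-1}]'
```

```text
clock: 7.1
tcp_pos: [0.5117, 0.0192, 0.1339]
orientation: [0.0, -0.637, 0.771, 0.0]
wrist_force: [-0.5, 0.9, -1.3]
finger_gap: 0.0166
grip_force: 48.9
```

```bash
python3 -m pendant '[{"travel":[0,0,0.008],"rot":[0,0,0],"fingers":-1},{"travel":[0,0,0.016],"rot":[0,0,0],"fingers":-1},{"travel":[0,0,0.016],"rot":[0,0,0],"fingers":-1}]'
```

```text
clock: 7.4
tcp_pos: [0.5121, 0.0193, 0.1334]
orientation: [0.001, -0.637, 0.771, -0.001]
wrist_force: [-2.5, -0.5, 7.8]
finger_gap: 0.0169
grip_force: 50.2
```

```bash
python3 -m pendant '[{"travel":[0,0,-0.006],"rot":[0,0,0],"fingers":-0.5},{"travel":[0,0,-0.006],"rot":[0,0,0],"fingers":-0.3},{"travel":[0,0,-0.006],"rot":[0,0,0],"fingers":0},{"travel":[0,0,-0.006],"rot":[0,0,0],"fingers":0.5},{"travel":[0,0,-0.006],"rot":[0,0,0],"fingers":0.5},{"travel":[0,0,-0.006],"rot":[0,0,0],"fingers":0.5}]'
python3 -m pendant '[{"travel":[0,0,-0.1],"rot":[0,0,0],"fingers":0.5},{"travel":[0,0,-0.25],"rot":[0,0,0],"fingers":0.5},{"travel":[0,0,-0.5],"rot":[0,0,0],"fingers":0.7},{"travel":[0,0,-0.6],"rot":[0,0,0],"fingers":1},{"travel":[0,0,-0.6],"rot":[0,0,0],"fingers":1}]'
python3 b.py seat .02;  python3 plan.py .4955 -.079 .21 169
```

```text
clock: 8.0
tcp_pos: [0.5117, 0.0193, 0.1326]
orientation: [-0.0, -0.637, 0.771, 0.0]
wrist_force: [0.1, -0.1, -0.7]
finger_gap: 0.064
grip_force: 0.0
clock: 8.5
tcp_pos: [0.5132, 0.0191, 0.2071]
orientation: [0.002, -0.637, 0.771, -0.002]
wrist_force: [0.4, 0.5, -0.5]
finger_gap: 0.0854
grip_force: 0.0
side 0.66 [279. 201.] z range [0.045  0.1593]
 shank lo None hi [0.512, 0.0207, 18] tube [0.5118, 0.0211, 101]
t 8.7 tcp [0.5109 0.0193 0.2034] yaw 169.09 gap 0.0852 F [ 0.4 -0.3 -0.2] q [-0.12  0.21 -0.21  1.16  0.   -1.5 ]
travel [ 0.829 -0.029 -0.055] rot [ 0.002 -0.     0.001] rows>= 2
```

View pics/seat.png

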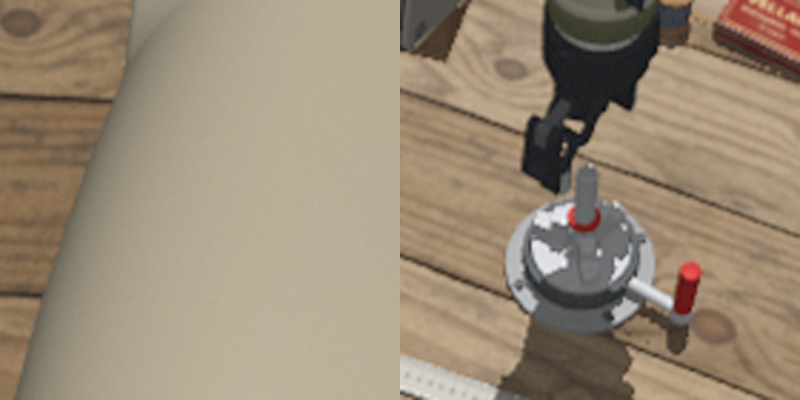

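The bit stands upright in the chuck with its top at z 0.159, and the tube is on the axis at (0.5118, 0.0211) in the side camera. Now the handle.

```bash
python3 -m pendant '[{"travel":[0.4,-0.01,0],"rot":[0,0,-0.02],"fingers":1},{"travel":[0.83,-0.025,0],"rot":[0,0,-0.02],"fingers":1},{"travel":[0.83,-0.025,0.2],"rot":[0,0,-0.02],"fingers":1},{"travel":[0.83,-0.025,0.4],"rot":[0,0,-0.02],"fingers":1},{"travel":[0.83,-0.025,0.4],"rot":[0,0,-0.02],"fingers":1}]'
python3 plan.py .4958 -.0788 .08 170.5
```

```text
clock: 9.2
tcp_pos: [0.4927, -0.0788, 0.1527]
orientation: [-0.002, -0.644, 0.765, 0.003]
wrist_force: [-0.7, 0.1, 1.1]
finger_gap: 0.0851
grip_force: 0.0
t 9.2 tcp [ 0.4927 -0.0788  0.1527] yaw 170.21 gap 0.0851 F [-0.7  0.1  1.1] q [-0.32  0.23 -0.32  1.04  0.   -1.72]
travel [-0.004 -0.03   0.606] rot [ 0.008  0.001 -0.005] rows>= 2
```

```bash
python3 -m pendant '[{"travel":[0,-0.02,0.2],"rot":[0,0,0],"fingers":1},{"travel":[0,-0.02,0.4],"rot":[0,0,0],"fingers":1},{"travel":[0,-0.02,0.6],"rot":[0,0,0],"fingers":1},{"travel":[0,-0.02,0.6],"rot":[0,0,0],"fingers":1},{"travel":[0,-0.02,0.6],"rot":[0,0,0],"fingers":0.3},{"travel":[0,-0.02,0.6],"rot":[0,0,0],"fingers":0}]' 40
python3 plan.py .4958 -.0788 .08 170.5
```

```text
clock: 9.8
tcp_pos: [0.4992, -0.0796, 0.0861]
orientation: [0.001, -0.645, 0.764, -0.001]
wrist_force: [0.2, 0.6, -0.3]
finger_gap: 0.0587
grip_force: 0.0
t 9.8 tcp [ 0.4992 -0.0796  0.0861] yaw 170.31 gap 0.0587 F [ 0.2  0.6 -0.3] q [-0.32  0.29 -0.41  0.87  0.   -1.72]
travel [-0.002  0.029  0.051] rot [-0.002 -0.    -0.003] rows>= 1
```

```bash
python3 -m pendant '[{"travel":[0,0.028,0.05],"rot":[0,0,0],"fingers":0},{"travel":[0,0.028,0.05],"rot":[0,0,0],"fingers":-0.3},{"travel":[0,0.028,0.05],"rot":[0,0,0],"fingers":-0.6},{"travel":[0,0.028,0.05],"rot":[0,0,0],"fingers":-1},{"travel":[0,0.028,0.05],"rot":[0,0,0],"fingers":-1},{"travel":[0,0.028,0.05],"rot":[0,0,0],"fingers":-1}]' 40
cat > arc.py <<'E'
import sys
from h import *
# rows along the circle: arc.py cx cy start_deg end_deg n  -> relative to the present pose
s=env.get_state(); p=np.array(s['tcp_pos']); q=np.array(s['orientation']); M=R.from_quat(q[[1,2,3,0]]); c=np.array([float(sys.argv[1]),float(sys.argv[2])])
v=p[:2]-c; r=.1; az=np.degrees(np.arctan2(v[1],v[0])); print('t',s['clock'],'tcp',p.round(4),'az',az.round(2),'r',np.linalg.norm(v).round(4),'gap',s['finger_gap'],'F',np.round(s['wrist_force'],1))
yv=M.as_matrix()[:,1]; yaw=np.degrees(np.arctan2(yv[1],yv[0])); print('yaw',yaw.round(2))
step=float(sys.argv[3])
for k in range(1,int(sys.argv[4])+1):
    a=np.radians(az-step*k); g=np.r_[c+r*np.array([np.cos(a),np.sin(a)]),p[2]]; print(k,(M.inv().apply(g-p)/.12).round(3),'rotz',round(step*k/60,3))
E
python3 arc.py .5122 .0195 4 10
```

```text
clock: 10.4
tcp_pos: [0.4949, -0.0789, 0.0791]
orientation: [0.0, -0.645, 0.764, -0.0]
wrist_force: [-1.0, 1.4, 4.3]
finger_gap: 0.0173
grip_force: 39.0
t 10.4 tcp [ 0.4949 -0.0789  0.0791] az -99.99 r 0.1 gap 0.017263730774050925 F [-1.   1.4  4.3]
yaw 170.29
1 [-0.002  0.058 -0.   ] rotz 0.067
2 [-0.008  0.116 -0.   ] rotz 0.133
3 [-0.019  0.173 -0.   ] rotz 0.2
4 [-0.033  0.23  -0.   ] rotz 0.267
5 [-0.051  0.285 -0.   ] rotz 0.333
6 [-0.073  0.339 -0.   ] rotz 0.4
7 [-0.099  0.391 -0.   ] rotz 0.467
8 [-0.128  0.441 -0.   ] rotz 0.533
9 [-0.161  0.489 -0.   ] rotz 0.6
10 [-0.197  0.535 -0.   ] rotz 0.667
```

```bash
python3 -m pendant '[{"travel":[-0.002,0.058,0],"rot":[0,0,0.067],"fingers":-1},{"travel":[-0.008,0.116,0],"rot":[0,0,0.133],"fingers":-1},{"travel":[-0.019,0.173,0],"rot":[0,0,0.2],"fingers":-1},{"travel":[-0.033,0.23,0],"rot":[0,0,0.267],"fingers":-1},{"travel":[-0.051,0.285,0],"rot":[0,0,0.333],"fingers":-1},{"travel":[-0.073,0.339,0],"rot":[0,0,0.4],"fingers":-1},{"travel":[-0.099,0.391,0],"rot":[0,0,0.467],"fingers":-1},{"travel":[-0.128,0.441,0],"rot":[0,0,0.533],"fingers":-1},{"travel":[-0.161,0.489,0],"rot":[0,0,0.6],"fingers":-1},{"travel":[-0.197,0.535,0],"rot":[0,0,0.667],"fingers":-1}]' 60
python3 arc.py .5122 .0195 3 10
```

```text
clock: 11.4
tcp_pos: [0.4367, -0.0454, 0.0792]
orientation: [0.001, -0.343, 0.939, -0.001]
wrist_force: [2.1, -1.4, 0.1]
finger_gap: 0.0164
grip_force: 59.1
t 11.4 tcp [ 0.4367 -0.0454  0.0792] az -139.33 r 0.0996 gap 0.016430698582676664 F [ 2.1 -1.4  0.1]
yaw 130.09
1 [ 0.003  0.044 -0.   ] rotz 0.05
2 [ 0.     0.087 -0.   ] rotz 0.1
3 [-0.005  0.13  -0.   ] rotz 0.15
4 [-0.013  0.173 -0.   ] rotz 0.2
5 [-0.023  0.216 -0.001] rotz 0.25
6 [-0.034  0.258 -0.001] rotz 0.3
7 [-0.049  0.299 -0.001] rotz 0.35
8 [-0.065  0.34  -0.001] rotz 0.4
9 [-0.083  0.379 -0.001] rotz 0.45
10 [-0.104  0.418 -0.001] rotz 0.5
```

```bash
python3 -m pendant '[{"travel":[0.003,0.044,0],"rot":[0,0,0.05],"fingers":-1},{"travel":[0,0.087,0],"rot":[0,0,0.1],"fingers":-1},{"travel":[-0.005,0.13,0],"rot":[0,0,0.15],"fingers":-1},{"travel":[-0.013,0.173,0],"rot":[0,0,0.2],"fingers":-1},{"travel":[-0.023,0.216,0],"rot":[0,0,0.25],"fingers":-1},{"travel":[-0.034,0.258,0],"rot":[0,0,0.3],"fingers":-1},{"travel":[-0.034,0.258,0],"rot":[0,0,0.3],"fingers":-1}]' 80
python3 arc.py .5122 .0195 2 8
```

```text
clock: 12.1
tcp_pos: [0.4208, -0.0192, 0.0792]
orientation: [0.002, -0.193, 0.981, -0.001]
wrist_force: [3.5, -2.1, -1.3]
finger_gap: 0.0163
grip_force: 78.3
t 12.1 tcp [ 0.4208 -0.0192  0.0792] az -157.03 r 0.0992 gap 0.016337975015846388 F [ 3.5 -2.1 -1.3]
yaw 112.23
1 [ 0.006  0.029 -0.   ] rotz 0.033
2 [ 0.005  0.058 -0.   ] rotz 0.067
3 [ 0.003  0.087 -0.   ] rotz 0.1
4 [-0.     0.116 -0.   ] rotz 0.133
5 [-0.004  0.145 -0.   ] rotz 0.167
6 [-0.01   0.173 -0.001] rotz 0.2
7 [-0.016  0.202 -0.001] rotz 0.233
8 [-0.023  0.23  -0.001] rotz 0.267
```

```bash
python3 -m pendant '[{"travel":[0.004,0.029,0],"rot":[0,0,0.033],"fingers":-1},{"travel":[0.004,0.058,0],"rot":[0,0,0.067],"fingers":-1},{"travel":[0.003,0.087,0],"rot":[0,0,0.1],"fingers":-1},{"travel":[0.003,0.087,0],"rot":[0,0,0.1],"fingers":-1}]' 80
python3 arc.py .5122 .0195 2 6
```

```text
clock: 12.5
tcp_pos: [0.4177, -0.0105, 0.0792]
orientation: [0.003, -0.141, 0.99, -0.002]
wrist_force: [7.5, -4.9, -5.9]
finger_gap: 0.0158
grip_force: 78.3
t 12.5 tcp [ 0.4177 -0.0105  0.0792] az -162.38 r 0.0991 gap 0.015786912430755248 F [ 7.5 -4.9 -5.9]
yaw 106.24
1 [ 0.007  0.029 -0.   ] rotz 0.033
2 [ 0.007  0.058 -0.   ] rotz 0.067
3 [ 0.005  0.087 -0.   ] rotz 0.1
4 [ 0.002  0.116 -0.001] rotz 0.133
5 [-0.002  0.145 -0.001] rotz 0.167
6 [-0.007  0.173 -0.001] rotz 0.2
```

```bash
python3 -m pendant '[{"travel":[0.004,0.029,0],"rot":[0,0,0.033],"fingers":-1},{"travel":[0.004,0.058,0],"rot":[0,0,0.067],"fingers":-1},{"travel":[0.004,0.087,0],"rot":[0,0,0.1],"fingers":-1},{"travel":[0.004,0.087,0],"rot":[0,0,0.1],"fingers":-1}]' 90
python3 arc.py .5122 .0195 2 6
```

```text
clock: 12.9
tcp_pos: [0.4154, -0.0012, 0.0793]
orientation: [0.004, -0.089, 0.996, -0.003]
wrist_force: [9.9, -7.4, -9.5]
finger_gap: 0.0164
grip_force: 88.1
t 12.9 tcp [ 0.4154 -0.0012  0.0793] az -167.91 r 0.099 gap 0.01638844198560778 F [ 9.9 -7.4 -9.5]
yaw 100.24
1 [ 0.009  0.029 -0.   ] rotz 0.033
2 [ 0.008  0.058 -0.   ] rotz 0.067
3 [ 0.006  0.087 -0.001] rotz 0.1
4 [ 0.004  0.116 -0.001] rotz 0.133
5 [ 0.     0.145 -0.001] rotz 0.167
6 [-0.004  0.173 -0.001] rotz 0.2
```

```bash
python3 -m pendant '[{"travel":[0.01,0,0],"rot":[0,0,0],"fingers":-1},{"travel":[0.01,0,0],"rot":[0,0,0],"fingers":-0.5},{"travel":[0.01,0,0],"rot":[0,0,0],"fingers":0},{"travel":[0.01,0,0],"rot":[0,0,0],"fingers":0.3},{"travel":[0.01,0,0],"rot":[0,0,0],"fingers":0.3},{"travel":[0.01,0,-0.2],"rot":[0,0,0],"fingers":0.3},{"travel":[0.01,0,-0.5],"rot":[0,0,0],"fingers":0.3},{"travel":[0.01,0,-0.9],"rot":[0,0,0],"fingers":0.3},{"travel":[0.01,0,-0.98],"rot":[0,0,0],"fingers":0.3}]'
python3 plan.py .38 .30 .28 101
```

```text
clock: 13.8
tcp_pos: [0.4126, 0.0, 0.2009]
orientation: [0.004, -0.089, 0.996, -0.001]
wrist_force: [0.9, -0.2, 0.3]
finger_gap: 0.0551
grip_force: 0.0
t 13.8 tcp [0.4126 0.     0.2009] yaw 100.26 gap 0.0551 F [ 0.9 -0.2  0.3] q [-0.2   0.02 -0.44  1.11  0.   -0.37]
travel [-0.061  0.835 -0.222] rot [-0.001  0.002 -0.004] rows>= 3
travel [-0.064  0.835 -0.221] rot [-0.001  0.002 -0.004] rows>= 3
travel [-0.067  0.835 -0.22 ] rot [-0.001  0.002 -0.004] rows>= 3
```

Now I'll back up and swing aside so both cameras can check it.

```bash
python3 -m pendant '[{"travel":[0,0,-0.4],"rot":[0,0,0],"fingers":0.3},{"travel":[0,-0.4,-0.6],"rot":[0,0,0],"fingers":0.3},{"travel":[0,-0.8,-0.6],"rot":[0,0,0],"fingers":0.3},{"travel":[0,-0.98,-0.6],"rot":[0,0,0],"fingers":0.3}]'
python3 -m pendant '[{"travel":[0,-0.4,0],"rot":[0,0,0],"fingers":0.3},{"travel":[0,-0.8,0],"rot":[0,0,0],"fingers":0.3},{"travel":[0,-0.98,0],"rot":[0,0,0],"fingers":0.3},{"travel":[0,-0.98,0],"rot":[0,0,0],"fingers":0.3}]'
python3 b.py end .02; for t in top side; do python3 - $t <<'E'
import sys;from h import *
n=sys.argv[1];d=env.read_camera(n)[1];C=cloud(n,d,np.ones(d.shape,bool))
j=C[(np.hypot(C[:,0]-.512,C[:,1]-.02)<.06)&(abs(C[:,2]-.01)<.003)|(np.hypot(C[:,0]-.512,C[:,1]-.02)<.067)&(abs(C[:,2]-.01)<.003)]
print(n,'flange',cv2.minEnclosingCircle(j[:,:2].astype(np.float32)))
r=env.outline_of(n,'bit_blue');print('blue',[(k['conf'],np.round(k['xy'])) for k in r[:1]])
E
done
```

```text
clock: 14.2
tcp_pos: [0.4322, -0.1182, 0.269]
orientation: [0.001, -0.089, 0.996, -0.001]
wrist_force: [-0.4, 0.4, 0.2]
finger_gap: 0.0557
grip_force: 0.0
clock: 14.6
tcp_pos: [0.4521, -0.2338, 0.267]
orientation: [-0.0, -0.088, 0.996, 0.0]
wrist_force: [-0.1, 0.7, 0.1]
finger_gap: 0.0555
grip_force: 0.0
top 0.51 [288. 204.] z range [0.0388 0.1604]
 shank lo [0.5133, 0.0181, 8] hi [0.5131, 0.0182, 8] tube [0.5127, 0.0184, 70]
top flange ((0.5130110383033752, 0.018712705001235008), 0.06576190143823624)
blue [(0.73, array([131., 209.]))]
side flange ((0.5111629366874695, 0.020380493253469467), 0.06607409566640854)
blue []
```

View pics/end.png

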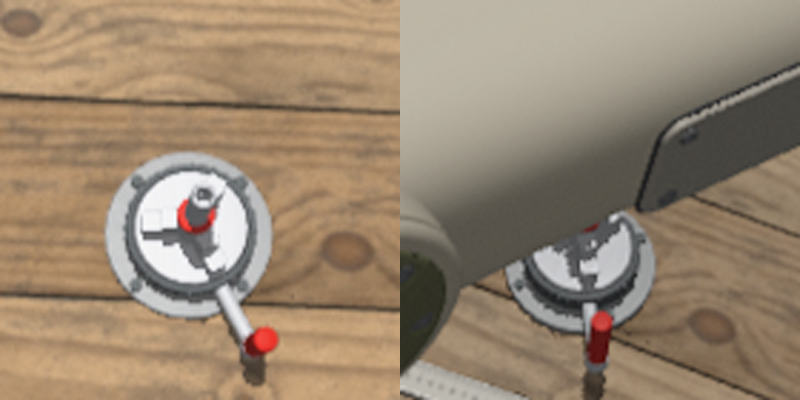

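The bit is upright and centred on the flange in the top view, but the lever at crop (245,345) looks short of the −168° I drove it to. I'll measure the handle.

```bash
cat > knob.py <<'E'
from h import *
from scipy.optimize import least_squares
n='top';im,d=env.read_camera(n); C=cloud(n,d,np.ones(d.shape,bool)); b,g,r=[im[...,i].ravel().astype(int) for i in range(3)]
v,u=np.nonzero(d>0); red=(im[v,u,2].astype(int)>110)&(im[v,u,1]<70)
P=C[red]; P=P[(P[:,2]>.045)&(P[:,2]<.094)&(np.hypot(P[:,0]-.513,P[:,1]-.0185)>.07)&(np.hypot(P[:,0]-.513,P[:,1]-.0185)<.13)]
c=least_squares(lambda c:np.hypot(P[:,0]-c[0],P[:,1]-c[1])-.009,np.median(P,0)[:2],loss='soft_l1',f_scale=.001).x
v=c-[.5129,.0184]; a0=np.degrees(np.arctan2(-.0803-.0184,.4959-.5129)); a=np.degrees(np.arctan2(v[1],v[0]))
print(len(P),c.round(4),'r',np.linalg.norm(v).round(4),'az',a.round(2),'turned rad',np.radians(a0-a).round(3),env.get_state()['clock'])
E
python3 knob.py; python3 knob.py
```

```text
7 [ 0.4264 -0.0313] r 0.0998 az -150.1 turned rad 0.878 15.05
8 [ 0.4168 -0.0187] r 0.103 az -158.89 turned rad 1.032 15.1
```

```bash
cat > knob2.py <<'E'
from h import *
im,d=env.read_camera('top'); v,u=np.nonzero(d>0); C=cloud('top',d,np.ones(d.shape,bool))
q=C[:,:2]-[.5129,.0184]; m=(C[:,2]>.094)&(C[:,2]<.106)&(np.hypot(*q.T)>.07)&(np.hypot(*q.T)<.13); P=C[m]; c=P.mean(0); w=c[:2]-[.5129,.0184]
a=np.degrees(np.arctan2(w[1],w[0])); print(len(P),c.round(4),'r',np.linalg.norm(w).round(4),'az',a.round(2),'turn',np.radians(-100.2-a).round(3))
r=env.outline_of('top','sleeve')
for k in r[:2]: print(k['conf'],k['xy'])
E
python3 knob2.py
```

```text
61 [ 0.4259 -0.0305  0.099 ] r 0.0998 az -150.67 turn 0.881
0.83 [292.2, 231.8]
```

The handle is really at −150.7°, about 0.88 rad, so it went back when I released it. I'll regrip, turn further, then relax the drive force before opening.

```bash
python3 plan.py .4255 -.029 .20 119.2
```

```text
t 15.2 tcp [ 0.4518 -0.2304  0.2685] yaw 100.31 gap 0.0554 F [-0.3  0.2 -0.1] q [-0.63  0.18 -0.09  1.31  0.   -0.81]
travel [-0.042  0.845  0.285] rot [-0.     0.    -0.157] rows>= 3
travel [-0.181  0.827  0.285] rot [-0.     0.    -0.157] rows>= 3
```

```bash
python3 -m pendant '[{"travel":[0,0.4,0],"rot":[0,0,-0.1],"fingers":0.3},{"travel":[-0.04,0.84,0.1],"rot":[0,0,-0.157],"fingers":0.3},{"travel":[-0.04,0.84,0.28],"rot":[0,0,-0.157],"fingers":0.3}]'
python3 -m pendant '[{"travel":[-0.09,0.4,0],"rot":[0,0,-0.1],"fingers":0.3},{"travel":[-0.18,0.82,0.1],"rot":[0,0,-0.157],"fingers":0.3},{"travel":[-0.18,0.82,0.28],"rot":[0,0,-0.157],"fingers":0.6},{"travel":[-0.18,0.82,0.28],"rot":[0,0,-0.157],"fingers":0.6}]'
python3 plan.py .4255 -.029 .08 119.2
```

```text
clock: 15.5
tcp_pos: [0.4382, -0.1272, 0.236]
orientation: [0.001, -0.174, 0.985, -0.0]
wrist_force: [1.0, -0.7, -0.1]
finger_gap: 0.0553
grip_force: 0.0
clock: 15.9
tcp_pos: [0.4238, -0.0289, 0.1992]
orientation: [-0.002, -0.253, 0.967, 0.001]
wrist_force: [-0.2, 0.9, -0.1]
finger_gap: 0.0685
grip_force: 0.0
t 15.9 tcp [ 0.4238 -0.0289  0.1992] yaw 119.3 gap 0.0685 F [-0.2  0.9 -0.1] q [-0.26  0.05 -0.4   1.12 -0.   -0.77]
travel [-0.008 -0.005  0.497] rot [ 0.001 -0.001  0.001] rows>= 2
travel [-0.007 -0.005  0.497] rot [ 0.001 -0.001  0.001] rows>= 2
```

```bash
python3 -m pendant '[{"travel":[-0.01,-0.01,0.3],"rot":[0,0,0],"fingers":0.6},{"travel":[-0.01,-0.01,0.6],"rot":[0,0,0],"fingers":0.6},{"travel":[-0.01,-0.01,0.85],"rot":[0,0,0],"fingers":0.6},{"travel":[-0.01,-0.01,0.98],"rot":[0,0,0],"fingers":0.3},{"travel":[-0.01,-0.01,0.98],"rot":[0,0,0],"fingers":0}]' 40
python3 -m pendant '[{"travel":[0,0,0],"rot":[0,0,0],"fingers":-0.4},{"travel":[0,0,0],"rot":[0,0,0],"fingers":-0.7},{"travel":[0,0,0],"rot":[0,0,0],"fingers":-1},{"travel":[0,0,0],"rot":[0,0,0],"fingers":-1},{"travel":[0,0,0],"rot":[0,0,0],"fingers":-1},{"travel":[0,0,0],"rot":[0,0,0],"fingers":-1}]' 60
python3 arc.py .5122 .0195 3 9
```

```text
clock: 16.4
tcp_pos: [0.4261, -0.0319, 0.0821]
orientation: [-0.002, -0.25, 0.968, 0.001]
wrist_force: [-0.1, 0.0, 0.6]
finger_gap: 0.0434
grip_force: 0.0
clock: 17.0
tcp_pos: [0.4284, -0.032, 0.085]
orientation: [0.001, -0.251, 0.968, -0.001]
wrist_force: [-1.3, -3.0, 6.4]
finger_gap: 0.0164
grip_force: 58.9
t 17.0 tcp [ 0.4284 -0.032   0.085 ] az -148.39 r 0.0983 gap 0.01639400347609366 F [-1.3 -3.   6.4]
yaw 119.09
1 [ 0.015  0.043 -0.   ] rotz 0.05
2 [ 0.013  0.087 -0.   ] rotz 0.1
3 [ 0.009  0.13  -0.   ] rotz 0.15
4 [ 0.003  0.173 -0.001] rotz 0.2
5 [-0.005  0.216 -0.001] rotz 0.25
6 [-0.016  0.258 -0.001] rotz 0.3
7 [-0.028  0.3   -0.001] rotz 0.35
8 [-0.043  0.341 -0.001] rotz 0.4
9 [-0.06   0.381 -0.001] rotz 0.45
```

```bash
python3 -m pendant '[{"travel":[0.005,0.043,0],"rot":[0,0,0.05],"fingers":-1},{"travel":[0.005,0.087,0],"rot":[0,0,0.1],"fingers":-1},{"travel":[0.003,0.13,0],"rot":[0,0,0.15],"fingers":-1},{"travel":[0,0.173,0],"rot":[0,0,0.2],"fingers":-1},{"travel":[-0.008,0.216,0],"rot":[0,0,0.25],"fingers":-1},{"travel":[-0.018,0.258,0],"rot":[0,0,0.3],"fingers":-1},{"travel":[-0.03,0.3,0],"rot":[0,0,0.35],"fingers":-1},{"travel":[-0.045,0.341,0],"rot":[0,0,0.4],"fingers":-1},{"travel":[-0.045,0.341,0],"rot":[0,0,0.4],"fingers":-1}]' 80
python3 arc.py .5122 .0195 2 4; python3 arc.py .5122 .0195 -1 4|tail -4
```

```text
clock: 17.9
tcp_pos: [0.4154, 0.0044, 0.0851]
orientation: [0.003, -0.044, 0.999, -0.004]
wrist_force: [4.1, -12.7, -1.1]
finger_gap: 0.0162
grip_force: 78.2
t 17.9 tcp [0.4154 0.0044 0.0851] az -171.15 r 0.0979 gap 0.016156629382617926 F [  4.1 -12.7  -1.1]
yaw 95.03
1 [ 0.019  0.028 -0.   ] rotz 0.033
2 [ 0.019  0.057 -0.001] rotz 0.067
3 [ 0.019  0.086 -0.001] rotz 0.1
4 [ 0.017  0.115 -0.001] rotz 0.133
1 [ 0.016 -0.016  0.   ] rotz -0.017
2 [ 0.015 -0.03   0.   ] rotz -0.033
3 [ 0.013 -0.045  0.   ] rotz -0.05
4 [ 0.011 -0.059  0.   ] rotz -0.067
```

```bash
python3 -m pendant '[{"travel":[0,-0.015,0],"rot":[0,0,-0.017],"fingers":-1},{"travel":[0,-0.03,0],"rot":[0,0,-0.033],"fingers":-1},{"travel":[0,-0.03,0],"rot":[0,0,-0.033],"fingers":-1}]'
python3 arc.py .5122 .0195 -1 1
python3 -m pendant '[{"travel":[0,-0.015,0],"rot":[0,0,-0.017],"fingers":-1},{"travel":[0,-0.03,0],"rot":[0,0,-0.033],"fingers":-1},{"travel":[0,-0.03,0],"rot":[0,0,-0.033],"fingers":-1}]'
python3 arc.py .5122 .0195 -1 1
```

```text
clock: 18.2
tcp_pos: [0.4161, 0.0009, 0.0851]
orientation: [0.003, -0.062, 0.998, -0.003]
wrist_force: [4.4, -10.7, -1.6]
finger_gap: 0.0163
grip_force: 78.2
t 18.2 tcp [0.4161 0.0009 0.0851] az -169.03 r 0.0979 gap 0.01632164772712137 F [  4.4 -10.7  -1.6]
yaw 97.09
1 [ 0.016 -0.016  0.   ] rotz -0.017
clock: 18.5
tcp_pos: [0.4167, -0.0024, 0.0851]
orientation: [0.003, -0.079, 0.997, -0.003]
wrist_force: [6.4, -9.2, -2.4]
finger_gap: 0.0161
grip_force: 78.1
t 18.5 tcp [ 0.4167 -0.0024  0.0851] az -167.06 r 0.098 gap 0.016070349438700615 F [ 6.4 -9.2 -2.4]
yaw 99.08
1 [ 0.015 -0.016 -0.   ] rotz -0.017
```

Backing off shows no friction reversal, which is odd. I'll check with the side camera where the handle really is relative to the hand.

```bash
python3 - <<'E'
from h import *
im,d=env.read_camera('side'); p=env.get_state()['tcp_pos']; u=proj('side',p)[0]; print('tcp px',u, 'crop',(u-[u[0]//1-50,u[1]//1-50])*8)
x,y=int(u[0]),int(u[1]); 
im2=im[y-50:y+50,x-50:x+50]; cv2.imwrite('pics/grip2.png',cv2.resize(im2,(600,600),interpolation=cv2.INTER_CUBIC))
v,uu=np.nonzero(d>0); C=cloud('side',d,np.ones(d.shape,bool)); c=np.array([.5119,.0210]); q=C[:,:2]-c; rr=np.hypot(*q.T)
red=(im[v,uu,2].astype(int)>90)&(im[v,uu,1].astype(int)*2<im[v,uu,2]); P=C[red&(rr>.07)&(rr<.13)&(C[:,2]>.03)&(C[:,2]<.11)]
print(len(P),np.median(P,0).round(4) if len(P) else 0, np.degrees(np.arctan2(*(np.median(P,0)[:2]-c)[::-1])) if len(P) else 0)
L=C[(rr>.06)&(rr<.085)&(C[:,2]>.02)&(C[:,2]<.04)]; a=np.degrees(np.arctan2(L[:,1]-c[1],L[:,0]-c[0])); print('lever az',len(L),np.median(a) if len(L) else 0)
E
```

```text
tcp px [272.20158407 243.05920587] crop [401.61267258 400.47364695]
103 [ 0.408  -0.0021  0.0806] -167.44424417434516
lever az 0 0
```

View pics/grip2.png

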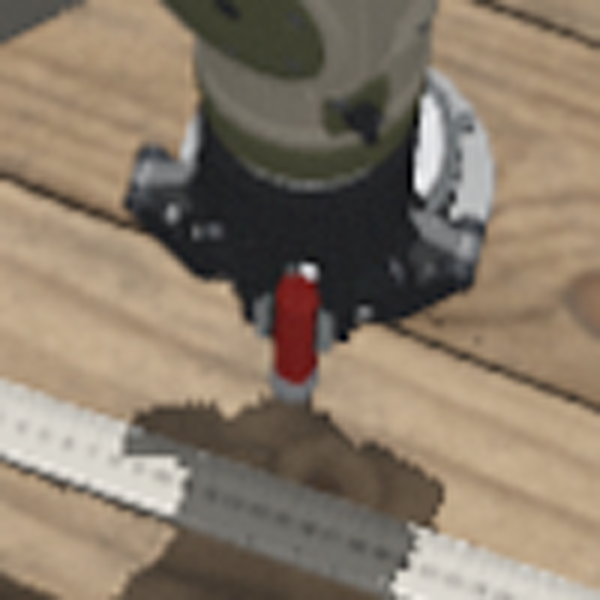

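The handle is centred in the pads at −167.4°, so the lever did turn fully. The stored jaw force must have kicked it back when I let go. I'll back off slowly and read the force.

```bash
for i in 1 2; do python3 -m pendant '[{"travel":[0,-0.015,0],"rot":[0,0,-0.017],"fingers":-1},{"travel":[0,-0.03,0],"rot":[0,0,-0.033],"fingers":-1},{"travel":[0,-0.03,0],"rot":[0,0,-0.033],"fingers":-1}]' >/dev/null
python3 arc.py .5122 .0195 -1 0; done
```

```text
t 18.85 tcp [ 0.4174 -0.0057  0.0851] az -165.11 r 0.098 gap 0.015700030174209387 F [ 7.  -7.2 -3.8]
yaw 101.07
t 19.15 tcp [ 0.4183 -0.0089  0.0851] az -163.18 r 0.0981 gap 0.015820237339393244 F [ 7.3 -6.5 -3.5]
yaw 103.06
```

```bash
for i in 1 2 3; do python3 -m pendant '[{"travel":[-0.005,-0.015,0],"rot":[0,0,-0.017],"fingers":-1},{"travel":[-0.008,-0.03,0],"rot":[0,0,-0.033],"fingers":-1},{"travel":[-0.008,-0.03,0],"rot":[0,0,-0.033],"fingers":-1}]' >/dev/null
python3 arc.py .5122 .0195 -1 0; done
```

```text
t 19.45 tcp [ 0.4193 -0.012   0.0851] az -161.28 r 0.0981 gap 0.016091707146811064 F [ 4.3 -5.2 -0.2]
yaw 105.04
t 19.75 tcp [ 0.4203 -0.0149  0.0851] az -159.46 r 0.0981 gap 0.01585357537053836 F [ 2.9 -5.7  5.2]
yaw 107.02
t 20.05 tcp [ 0.4214 -0.0179  0.085 ] az -157.62 r 0.0982 gap 0.01591857467543937 F [ 1.2 -5.1  7.7]
yaw 109.0
```

```bash
python3 -m pendant '[{"travel":[0,0,0],"rot":[0,0,0],"fingers":-1},{"travel":[0,0,0],"rot":[0,0,0],"fingers":-1},{"travel":[0,0,0],"rot":[0,0,0],"fingers":-1},{"travel":[0,0,0],"rot":[0,0,0],"fingers":-1}]' 20
python3 -m pendant '[{"travel":[0,0,0],"rot":[0,0,0],"fingers":-0.58},{"travel":[0,0,0],"rot":[0,0,0],"fingers":-0.56},{"travel":[0,0,0],"rot":[0,0,0],"fingers":-0.54},{"travel":[0,0,0],"rot":[0,0,0],"fingers":-0.52},{"travel":[0,0,0],"rot":[0,0,0],"fingers":-0.5}]'
cat > side.py <<'E'
from h import *
im,d=env.read_camera('side'); v,uu=np.nonzero(d>0); C=cloud('side',d,np.ones(d.shape,bool)); c=np.array([.5119,.0210]); q=C[:,:2]-c; rr=np.hypot(*q.T)
red=(im[v,uu,2].astype(int)>90)&(im[v,uu,1].astype(int)*2<im[v,uu,2]); P=C[red&(rr>.07)&(rr<.13)&(C[:,2]>.03)&(C[:,2]<.094)]
from scipy.optimize import least_squares
s=least_squares(lambda k:np.hypot(P[:,0]-k[0],P[:,1]-k[1])-.009,np.median(P,0)[:2]+[.006,.002],loss='soft_l1',f_scale=.001).x
print(len(P),s.round(4),'r',np.hypot(*(s-c)).round(4),'az',np.degrees(np.arctan2(*(s-c)[::-1])).round(2),env.get_state()['clock'])
E
python3 side.py; python3 arc.py .5122 .0195 1 0
```

```text
clock: 20.45
tcp_pos: [0.4214, -0.0179, 0.085]
orientation: [0.002, -0.165, 0.986, -0.001]
wrist_force: [0.9, -4.7, 7.6]
finger_gap: 0.016
grip_force: 79.4
clock: 20.95
tcp_pos: [0.4215, -0.0175, 0.0845]
orientation: [0.002, -0.165, 0.986, -0.001]
wrist_force: [3.7, -4.8, 3.5]
finger_gap: 0.0213
grip_force: 2.4
71 [ 0.4205 -0.0173] r 0.0991 az -157.28 21.0
t 21.0 tcp [ 0.4215 -0.0176  0.0845] az -157.77 r 0.098 gap 0.021064183869792495 F [ 2.7 -3.6  3.1]
yaw 108.95
```

```bash
for i in 1 2 3; do python3 -m pendant '[{"travel":[0,-0.015,0],"rot":[0,0,-0.017],"fingers":-0.5},{"travel":[0.002,-0.03,0],"rot":[0,0,-0.033],"fingers":-0.5},{"travel":[0.002,-0.03,0],"rot":[0,0,-0.033],"fingers":-0.5}]' | grep grip
python3 arc.py .5122 .0195 -1 0|head -1; python3 side.py; done
```

```text
grip_force: 2.3
t 21.3 tcp [ 0.4213 -0.0207  0.0837] az -156.15 r 0.0994 gap 0.021183020419896666 F [ 3.9 -4.1  2.5]
75 [ 0.4217 -0.0197] r 0.0989 az -155.7 21.35
grip_force: 1.4
t 21.65 tcp [ 0.4212 -0.0237  0.0832] az -154.6 r 0.1007 gap 0.02124392585578658 F [ 3.  -2.  -0.4]
76 [ 0.4227 -0.0225] r 0.0992 az -153.99 21.7
grip_force: 0.7
t 22.0 tcp [ 0.4223 -0.0271  0.0831] az -152.62 r 0.1013 gap 0.02165175038624769 F [ 1.  -1.7 -0.4]
72 [ 0.4244 -0.0255] r 0.0991 az -152.03 22.05
```

```bash
for i in 1 2; do python3 -m pendant '[{"travel":[-0.005,-0.01,0],"rot":[0,0,-0.01],"fingers":-0.5},{"travel":[-0.01,-0.02,0],"rot":[0,0,-0.02],"fingers":-0.5},{"travel":[-0.01,-0.02,0],"rot":[0,0,-0.02],"fingers":-0.5}]' | grep grip
python3 arc.py .5122 .0195 -1 0|head -1; python3 side.py; done
```

```text
grip_force: 0.0
t 22.35 tcp [ 0.4249 -0.0287  0.0834] az -151.09 r 0.0998 gap 0.021493104360519252 F [ 0.5  0.6 -0.5]
74 [ 0.4256 -0.0278] r 0.0991 az -150.52 22.4
grip_force: 0.0
t 22.7 tcp [ 0.4274 -0.0306  0.0835] az -149.44 r 0.0985 gap 0.021030732874254755 F [0.3 0.5 0.1]
75 [ 0.4256 -0.0278] r 0.0992 az -150.53 22.75
```

The handle now rests at −150.5° with no contact, the same place as before, so that is where jaw force and friction balance. I'll open, lift away, and check the grip with a gentle tug on the bit.

```bash
python3 -m pendant '[{"travel":[0,0.01,0],"rot":[0,0,0],"fingers":-0.2},{"travel":[0,0.01,0],"rot":[0,0,0],"fingers":0.2},{"travel":[0,0.01,0],"rot":[0,0,0],"fingers":0.4},{"travel":[0,0.01,-0.2],"rot":[0,0,0],"fingers":0.4},{"travel":[0,0.01,-0.5],"rot":[0,0,0],"fingers":0.4},{"travel":[0,0.01,-0.9],"rot":[0,0,0],"fingers":0.4},{"travel":[0,0.01,-1],"rot":[0,0,0],"fingers":0.4},{"travel":[0,0.01,-1],"rot":[0,0,0],"fingers":0.4}]'|head -2
python3 side.py; python3 plan.py .5122 .0195 .21 116
```

```text
clock: 23.55
tcp_pos: [0.4283, -0.0298, 0.206]
69 [ 0.4254 -0.0273] r 0.0991 az -150.83 23.6
t 23.6 tcp [ 0.4271 -0.0296  0.2041] yaw 117.31 gap 0.0597 F [ 0.1 -0.5  0. ] q [-0.26  0.05 -0.39  1.13  0.   -0.73]
travel [-0.817  0.038 -0.048] rot [-0.001  0.002  0.022] rows>= 2
```

```bash
python3 -m pendant '[{"travel":[-0.4,0.02,-0.02],"rot":[0,0,0],"fingers":0.4},{"travel":[-0.815,0.038,-0.02],"rot":[0,0,0],"fingers":0.4},{"travel":[-0.815,0.038,-0.02],"rot":[0,0,0],"fingers":0.4},{"travel":[-0.815,0.038,0.15],"rot":[0,0,0],"fingers":0.4},{"travel":[-0.815,0.038,0.35],"rot":[0,0,0],"fingers":0.4},{"travel":[-0.815,0.038,0.5],"rot":[0,0,0],"fingers":0.4},{"travel":[-0.815,0.038,0.5],"rot":[0,0,0],"fingers":0.4}]'
python3 plan.py .5122 .0195 .14 117.3
```

```text
clock: 24.3
tcp_pos: [0.5078, 0.0198, 0.1392]
orientation: [-0.004, -0.236, 0.972, 0.002]
wrist_force: [-1.0, 0.9, -0.2]
finger_gap: 0.0601
grip_force: 0.0
t 24.3 tcp [0.5078 0.0198 0.1392] yaw 117.31 gap 0.0601 F [-1.   0.9 -0.2] q [-0.12  0.25 -0.32  1.01  0.   -0.6 ]
travel [-0.031 -0.019 -0.007] rot [ 0.005 -0.007  0.   ] rows>= 1
```

```bash
python3 -m pendant '[{"travel":[-0.015,-0.015,0],"rot":[0,0,0],"fingers":0.2},{"travel":[-0.015,-0.015,0],"rot":[0,0,0],"fingers":-0.2},{"travel":[-0.015,-0.015,0],"rot":[0,0,0],"fingers":-0.5},{"travel":[-0.015,-0.015,0],"rot":[0,0,0],"fingers":-1},{"travel":[-0.015,-0.015,0],"rot":[0,0,0],"fingers":-1},{"travel":[-0.015,-0.015,0],"rot":[0,0,0],"fingers":-1}]' 20
python3 -m pendant '[{"travel":[0,0,-0.005],"rot":[0,0,0],"fingers":-1},{"travel":[0,0,-0.01],"rot":[0,0,0],"fingers":-1},{"travel":[0,0,-0.01],"rot":[0,0,0],"fingers":-1}]'
python3 -m pendant '[{"travel":[0,0,-0.005],"rot":[0,0,0],"fingers":-1},{"travel":[0,0,-0.01],"rot":[0,0,0],"fingers":-1},{"travel":[0,0,-0.01],"rot":[0,0,0],"fingers":-1}]'
```

```text
clock: 24.9
tcp_pos: [0.5143, 0.0189, 0.1445]
orientation: [0.001, -0.236, 0.972, -0.0]
wrist_force: [-0.5, 1.2, 5.7]
finger_gap: 0.0174
grip_force: 20.6
clock: 25.2
tcp_pos: [0.5141, 0.0189, 0.1445]
orientation: [0.0, -0.236, 0.972, 0.0]
wrist_force: [1.6, 1.5, -1.2]
finger_gap: 0.0172
grip_force: 19.9
clock: 25.5
tcp_pos: [0.5137, 0.0188, 0.1446]
orientation: [-0.0, -0.236, 0.972, 0.0]
wrist_force: [5.5, 1.7, -12.3]
finger_gap: 0.0176
grip_force: 20.2
```

A 12 N tug moved the bit only 0.1 mm, so the jaws hold it firmly. I'll ease back and let go.

```bash
python3 -m pendant '[{"travel":[0,0,0.01],"rot":[0,0,0],"fingers":-1},{"travel":[0,0,0.022],"rot":[0,0,0],"fingers":-1},{"travel":[0,0,0.022],"rot":[0,0,0],"fingers":-1}]'
python3 -m pendant '[{"travel":[0,0,0],"rot":[0,0,0],"fingers":-0.5},{"travel":[0,0,0],"rot":[0,0,0],"fingers":0},{"travel":[0,0,0],"rot":[0,0,0],"fingers":0.4},{"travel":[0,0,0],"rot":[0,0,0],"fingers":0.4},{"travel":[0,0,-0.2],"rot":[0,0,0],"fingers":0.4},{"travel":[0,0,-0.5],"rot":[0,0,0],"fingers":0.4},{"travel":[0,0,-0.9],"rot":[0,0,0],"fingers":0.4},{"travel":[0,0,-0.98],"rot":[0,0,0],"fingers":0.4}]'
python3 -m pendant '[{"travel":[0.4,-0.2,0],"rot":[0,0,0],"fingers":0.4},{"travel":[0.7,-0.6,0],"rot":[0,0,0],"fingers":0.4},{"travel":[0.7,-0.98,0],"rot":[0,0,0],"fingers":0.4},{"travel":[0.7,-0.98,0],"rot":[0,0,0],"fingers":0.4}]'
python3 -m pendant '[{"travel":[0,-0.4,0],"rot":[0,0,0],"fingers":0.4},{"travel":[0,-0.8,0],"rot":[0,0,0],"fingers":0.4},{"travel":[0,-0.98,0],"rot":[0,0,0],"fingers":0.4},{"travel":[0,-0.98,0],"rot":[0,0,0],"fingers":0.4}]'|head -2
python3 b.py fin .02; python3 knob2.py
```

```text
clock: 25.8
tcp_pos: [0.5141, 0.0188, 0.1445]
orientation: [0.001, -0.236, 0.972, -0.0]
wrist_force: [-0.5, 2.3, 4.4]
finger_gap: 0.0172
grip_force: 21.8
clock: 26.6
tcp_pos: [0.516, 0.0184, 0.2661]
orientation: [0.004, -0.236, 0.972, -0.001]
wrist_force: [-0.1, 0.0, 0.1]
finger_gap: 0.0596
grip_force: 0.0
clock: 27.0
tcp_pos: [0.494, -0.1288, 0.2605]
orientation: [0.0, -0.234, 0.972, -0.001]
wrist_force: [0.3, 0.4, -0.2]
finger_gap: 0.0599
grip_force: 0.0
clock: 27.4
tcp_pos: [0.548, -0.2313, 0.2592]
top 0.61 [287. 202.] z range [0.0383 0.1603]
 shank lo [0.5163, 0.0203, 15] hi [0.5135, 0.0186, 7] tube [0.5124, 0.0183, 68]
65 [ 0.4255 -0.0297  0.0986] r 0.0998 az -151.18 turn 0.89
0.59 [295.2, 231.6]
```

View pics/fin.png

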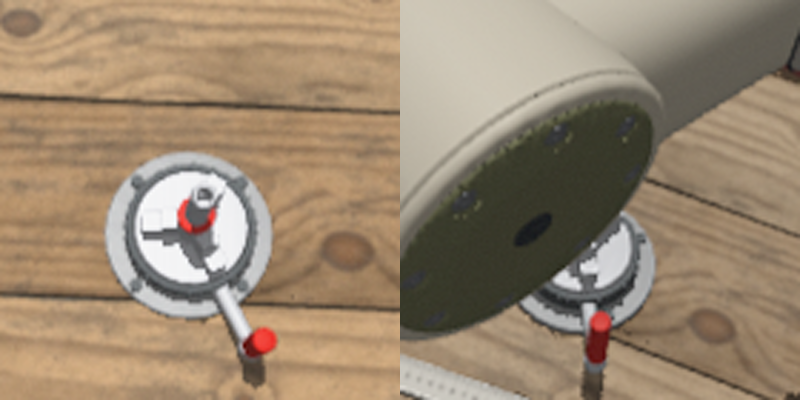

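The bit is upright on the axis with its top at z 0.160. The lever hasn't moved (−151°), and the arm is clear. Handing in.

```bash
python3 -c "
from workcell import env
print(env.hand_in())"
```

```text
the job is handed in; nothing more can be done
None
```

I handed the job in without a verdict coming back: the red-ringed bit stands shank down in the chuck, upright, centred and firm under a 12 N tug, though the sleeve sprang back to about 0.89 rad (below the nominal 1.0 rad touch point) and jaw force was not measured; the blue-ringed bit is still in the rack and the arm is clear.

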